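# Close the lever-lock band of a preserving keg with its closing bar

## Robot

A 6-joint arm with a two-finger parallel gripper is mounted at the origin on a cart in front of the work surface, level with it; the furniture and walls round the work are solid. World frame = base frame: x ahead of the robot, y to its left, z up, the work surface at z = 0. Lengths are in m, angles in rad, forces in N, time in s.
With the tool pointing down it reaches from about 0.325 to 0.9 m from the base axis. Payload 6.1 kg.
Tool frame: the origin (TCP) lies between the finger pads; the fingertips stand robot.tip_reach ahead of it and the grasp point (between the pads) lies 2 mm behind it (robot.tip_reach is the distance from the TCP to the fingertips, in m); z points along the fingers, y is the direction in which the jaws open and shut (so a half turn about z gives the same grasp; the last joint's range is limited). The gripper opens to 85 mm and grips with 20 to 120 N. Pads are 22 mm wide; open, the fingers measure 114 mm over their backs; the gripper's body (76 mm by 85 mm) begins 54 mm behind the grasp point. The pads swing forward as they close: fully open they stand 13 mm farther back than shut.
Start: joints at [-1.367, 0.22, 1.526, -0, 1.395, -0.126], TCP at [0.202, -0.591, 0.248] pointing down, gripper open.
Joint ranges: [-2.98, 2.98], [-0.91, 2.08], [0.09, 2.57], [-1.24, 4.39], [0.2, 2.65], [-2.68, 2.68]. Speed limits (rad/s): [2.57, 2.57, 3.01, 3.14, 3.14, 3.14].

## Interface

Orientations are given as a unit quaternion [x, y, z, w].
In Python, from station import robot gives the robot as it stands.
- The arm moves only by the tool servo_tool, never from a script. Its argument "increments" is a list of rows, each a list of 5 numbers: the shift along the tool's x, y, z scaled (see below), then the turn about the tool's z scaled (see below), then the finger opening in mm, from 0 to 85.4. A call has 1 to 12 rows; each row is the pose to reach, as a shift and turn from the pose commanded when the call began, along the tool's axes at that moment, turning the shorter way round; what a row does not reach only later rows make up. The controller multiplies each number of a shift by 400 mm and each number of a turn by 2 pi rad. A row lasts 1/12 s, in which the tool goes at most 41.7 mm and 7.16 degrees, less where a joint would pass 70% of its speed; a pose out of reach is approached as far as the arm can. A call with a number of a shift or a turn outside -1 to 1 is refused whole. A call with a gripper value outside its range is refused whole. The fingers move at their own pace and stop on an object; "newtons" is the grip in N (left out, the last holds). Time passes only in rows, so rows that repeat a pose let the fingers close. It gives the time, the measured TCP pose, the force and the opening at its end, in the units of the state.
- robot.get_state(): the state, without advancing time (a new reading comes with each control period).
- robot.snapshot(name): name is "scene" or "top" or "wrist"; returns the picture (420x560x3 uint8, red, green, blue); there is no depth.
- robot.calibration(name): a dict with "intrinsics" (3x3 intrinsics, pixels), "world_to_cam" (4x4, takes a point from world to camera coordinates); the wrist camera has in their place "mount" (4x4, takes a point from camera to tool coordinates, whose origin is the TCP and whose axes are the flange's). Camera axes: x right, y up, looking along -z (the intrinsics and any distortion apply to the point x, -y, -z); pixel columns grow to the right and rows downward; lengths in m; the calibration is good to about 2 mm. A picture is of the moment at which its call begins: read the wrist's pose just before it. calibration takes no time and is no camera call.
- robot.finish_job(): hands the job in, once; it reports no verdict.
The state is a dict: "t": time; "q": joint angles; "joint_vel": joint speeds; "joint_torque": joint torques, N m; "tool_pos": TCP position; "tool_rot": TCP orientation; "ft_force": force on the tool from outside, world axes, zero at the start; "ft_torque": the same for the moment, N m; "gripper_width": finger opening in m.
Only numpy, scipy, OpenCV 4.12 (cv2) and the standard library are available. Lean on these libraries where they do the work, as an engineer would, in place of code of your own. Each camera call takes 0.05 s, during which the arm holds its last target.

## Task

Close the lid band of the full keg of pickles: push the closing bar's square socket fully home on the band's stubby lever (its worn tongue may sit tipped up or down a little, so feel for it), and with the bar swing the lever in towards the keg, over its dead point, until it has snapped to its stop alongside the keg. Then pull the bar off and lay it flat on the worktop clear of the keg. Handle the lever only through the bar, work by feel: do not ram the socket on or go on leaning on the lever once it is at its stop, do not drop the bar, and leave the other things alone.

Things in the scene. Friction and masses are not known exactly. Their poses are not given: they have to be found in the camera images.
- bar: The closing bar, 218 mm long, 21 x 21 mm, 0.2 kg, lying on the worktop: a black plastic grip with flat sides, a 14 mm round steel shank, a square steel socket. Origin on its long axis 107.5 mm behind the socket's open mouth, x towards the mouth; grip from x = -107 to +31 mm, steel end +49 to +107.5. The hole is 15 x 15 mm, 50 mm deep, its walls 3 mm.
- bar_mouth (a point): Centre of the open mouth of the bar's socket, on the bar's axis; axes as the bar's.
- keg: The white preserving keg, full, too heavy to shift, 206 mm across and 192 mm high, upright on the worktop. Origin at the centre of its underside, z up. A steel band (213 mm across, z = 156 to 182 mm) goes round the lid; the lever's pivot stands outside the band at x = -120 mm, y = 0 in the keg's frame. Lid top at z = 190 mm.
- keg_pivot (a point): Pivot of the band's lever at its mid height, z = 165 mm. Along the lever from here: collar with its outer face at 40 mm (20 x 20 mm), tongue 12.5 wide and 13.5 high, tapering from 68 mm to 9.5 x 11.5 at its end (85). The rivet is worn: the tongue sits tipped up or down, its end up to 7 mm above or below this level, which no pose tells; the level socket pulls it straight.
- lever (a joint): Swing of the band's lever about the upright pivot, rad: 0 = open, grows counter-clockwise from above as it swings in towards the keg; stop at 1.25, alongside the keg. In plan the lever points, from the pivot outward, to the heading of the keg's x axis - 2.671 + this value. Sprung open: resists most near 0.55 (about 1.2 N m), nothing at the dead point 1.10, past it it snaps to the stop and stays.
- leaf (a joint): Press-in of the bowed leaf spring on top of the lever's tongue, m: 0 = free, about 0.001 to 0.003 with the socket over it (its bow spans 46 to 67 mm from the pivot). It makes the socket drag by some 4 to 10 N on the last 25 mm of the way on, and again coming off.
- honey: Bystander: glass honey jar with a grey lid, 71 mm wide, 110 tall; origin at its underside.
- onion: Bystander: onion, 69 mm wide; origin at its underside.
- garlic: Bystander: head of garlic, 56 mm wide; origin at its underside.
- tuna: Bystander: flat tin, 86 mm wide, 40 tall; origin at its underside.
- peeler: Bystander: vegetable peeler lying flat, 170 mm long; origin at its underside.
- mug: Bystander: dotted mug, 92 mm wide, 93 tall; origin at its underside.
- salt: Bystander: spice jar with a red cap, 45 mm wide, 106 tall; origin at its underside.

How it is judged:
By the outcome, as a careful person would: the job done as asked, in the order asked, and still so for the second after the job is handed in, with the robot touching nothing.
It also fails if it takes over 72 s, if anything falls off the work surface, if the arm or the gripper's body presses on something with over 40 N, if the wrist force passes 120 N, or if a joint passes its speed limit or range.

## Working session

There is one attempt and no reset: what is moved stays moved. The work goes in short steps, Python scripts to look and compute and a tool call to move; the robot and the scene stay as the last step left them, time stands still between calls to the robot, and variables do not carry over. Pictures are saved under pics/ and viewed, and the job is handed in when it is done.

Besides the shell and the picture viewer there is one more tool, called after "Emit:" by a JSON object that holds its "name" and its "arguments", one argument or row to a line. servo_tool: Moves the arm, as the interface text tells. Its arguments: {"type":"object","properties":{"increments":{"type":"array","items":{"type":"array","items":{"type":"number"}}},"newtons":{"type":"number"}},"required":["increments"]}

```bash
ls; mkdir -p pics; python3 - <<'E'
from station import robot
import cv2
s=robot.get_state()
for k,v in s.items(): print(k,v)
print(robot.tip_reach)
for n in ["scene","top","wrist"]:
    c=robot.calibration(n); print(n,c)
    cv2.imwrite(f"pics/{n}0.png",robot.snapshot(n)[:,:,::-1])
E
```

```text
pics
t 0.0
q [-1.36706621e+00  2.21245702e-01  1.52759630e+00  2.38331997e-06
  1.39469537e+00 -1.26099961e-01]
joint_vel [ 2.87501123e-04 -1.67295917e-05 -1.82760913e-03  2.91019786e-04
  1.21139724e-03 -4.24241650e-04]
joint_torque [-2.04952550e-03 -4.96908617e+01 -3.89392948e+01 -1.05731235e-04
  1.12545787e-02  2.36285734e-05]
tool_pos [ 0.20230839 -0.59075454  0.24719492]
tool_rot [ 9.86431875e-01  1.64168240e-01 -3.65605098e-05 -9.71670507e-04]
ft_force [ 0.04621693 -0.18504836  0.03218045]
ft_torque [-0.03158405 -0.00935657  0.00638865]
gripper_width 0.08566945598739689
0.017
scene {'intrinsics': array([[539.24808101,   0.        , 272.34836333],
       [  0.        , 539.24808101, 203.86398212],
       [  0.        ,   0.        ,   1.        ]]), 'world_to_cam': array([[ 0.71642637, -0.6973886 ,  0.01955517, -0.39781472],
       [ 0.49900204,  0.53181041,  0.68423289, -0.27159411],
       [-0.48757586, -0.48044442,  0.72900133, -1.78762026],
       [ 0.        ,  0.        ,  0.        ,  1.        ]])}
top {'intrinsics': array([[476.06991913,   0.        , 281.35663412],
  
[... 190 characters left out ...]
98343202,  0.01191986,  0.180885  , -0.47959788],
       [-0.18081448, -0.00675874,  0.983494  , -1.4061517 ],
       [ 0.        ,  0.        ,  0.        ,  1.        ]])}
wrist {'intrinsics': array([[316.03586957,   0.        , 278.89628407],
       [  0.        , 316.03586957, 210.69568041],
       [  0.        ,   0.        ,   1.        ]]), 'mount': array([[-1.15330507e-04,  9.52235467e-01,  3.05364704e-01,
         7.86917327e-02],
       [ 9.99999658e-01, -1.40205554e-04,  8.14891718e-04,
         4.45831051e-05],
       [ 8.18782622e-04,  3.05364694e-01, -9.52235125e-01,
        -1.25955966e-01],
       [ 0.00000000e+00,  0.00000000e+00,  0.00000000e+00,
         1.00000000e+00]])}
```

View pics/scene0.png

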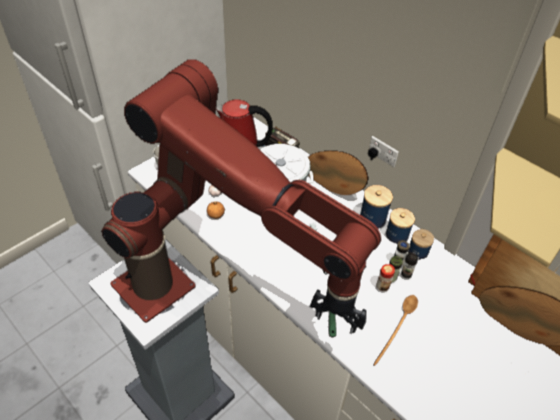

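View pics/top0.png

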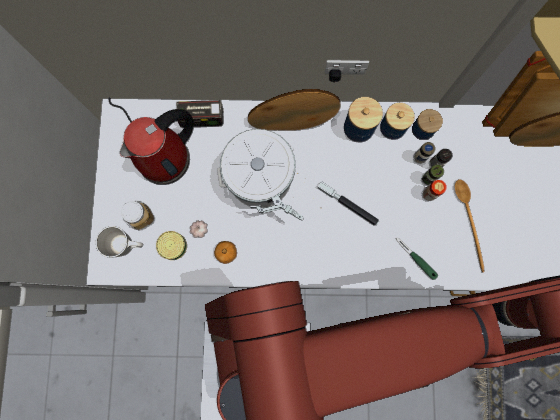

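View pics/wrist0.png

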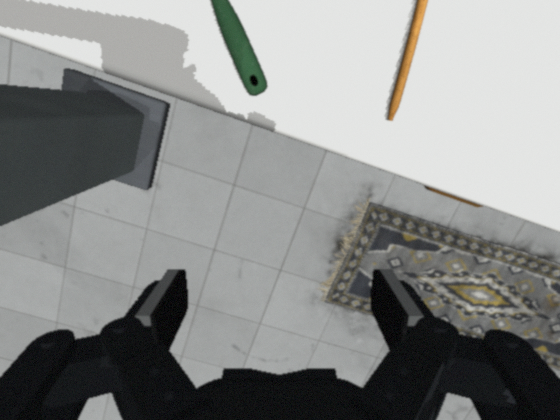

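Top view: keg lid centre near (258,164), lever pivot near (277,205) with the tongue to about (302,218), bar from mouth (319,184) to grip end (377,221). Measuring these.

```bash
cat > h.py <<'E'
import numpy as np, cv2
from station import robot
from scipy.spatial.transform import Rotation as R
def ray(name,u,v,pose=None):
    c=robot.calibration(name);K=c["intrinsics"]
    d=np.array([(u-K[0,2])/K[0,0],-(v-K[1,2])/K[1,1],-1.])
    if name=="wrist":
        p,q=pose; M=c["mount"]; Rt=R.from_quat(q).as_matrix()
        return Rt@M[:3,3]+p, Rt@M[:3,:3]@d
    W=c["world_to_cam"]; return -W[:3,:3].T@W[:3,3], W[:3,:3].T@d
def onz(name,u,v,z,pose=None):
    o,d=ray(name,u,v,pose); return o+d*(z-o[2])/d[2]
def proj(name,P,pose=None):
    c=robot.calibration(name);K=c["intrinsics"]
    if name=="wrist":
        p,q=pose; Rt=R.from_quat(q).as_matrix(); t=Rt.T@(np.array(P)-p); M=c["mount"]; x=M[:3,:3].T@(t-M[:3,3])
    else:
        W=c["world_to_cam"]; x=W[:3,:3]@P+W[:3,3]
    return K[0,0]*x[0]/-x[2]+K[0,2], K[1,1]*-x[1]/-x[2]+K[1,2]
E
python3 - <<'E'
from h import *
im=cv2.imread("pics/top0.png")
cv2.imwrite("pics/topz.png",cv2.resize(im[120:240,210:390],None,fx=4.4,fy=4.4,interpolation=cv2.INTER_CUBIC))
# bar grip: dark mask
g=cv2.cvtColor(im,cv2.COLOR_BGR2GRAY)
m=(g<70).astype(np.uint8); m[:170]=0; m[235:]=0; m[:,:325]=0; m[:,390:]=0
n,l,st,ce=cv2.connectedComponentsWithStats(m); print(st,ce)
k=1+np.argmax(st[1:,4]); pts=np.argwhere(l==k)[:,::-1].astype(np.float32)
print(cv2.minAreaRect(pts), cv2.fitLine(pts,2,0,.01,.01).ravel())
for n_,u,v,z in [("lid",258,164,.19),("mouth",319,184,.0105),("gripend",377,221,.0105),("pivot",277,205,.17),("tip",302,218,.165)]: print(n_,onz("top",u,v,z))
E
```

```text
[[     0      0    560    420 234883]
 [   325    192      2      2      2]
 [   328    194      4      3      4]
 [   338    196     40     29    311]] [[279.39503923 209.4995253 ]
 [325.5        192.5       ]
 [329.5        195.        ]
 [357.83279743 210.15434084]]
((357.6922912597656, 209.9615020751953), (44.376014709472656, 6.933752536773682), 33.6900634765625) [  0.8340858    0.55163467 357.8328     210.15434   ]
lid [ 0.58414332 -0.00490368  0.19      ]
mouth [ 0.57255166 -0.18771987  0.0105    ]
gripend [ 0.45683671 -0.36730002  0.0105    ]
pivot [ 0.47244613 -0.05914906  0.17      ]
tip [ 0.43748023 -0.12903114  0.165     ]
```

View pics/topz.png

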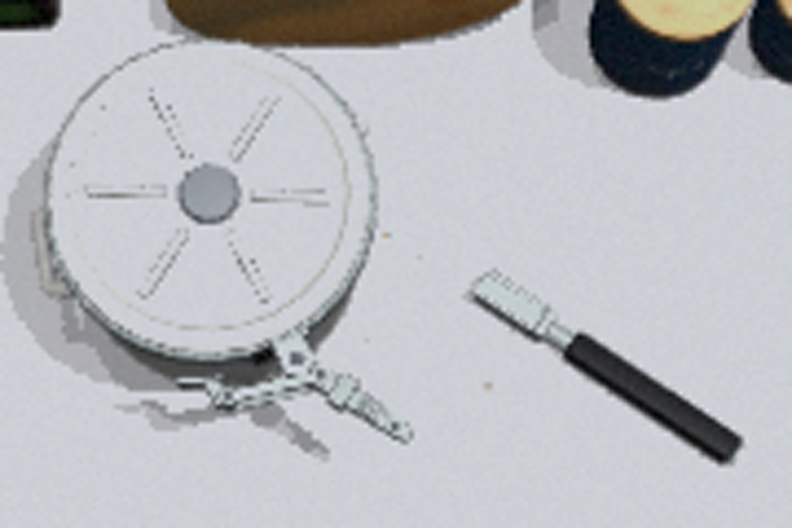

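Emit:
{"name": "servo_tool", "arguments": {
  "increments": [
    [0.07, -0.035, 0, -0.01, 85],
    [0.15, -0.075, 0, -0.025, 85],
    [0.25, -0.125, 0, -0.04, 85],
    [0.34, -0.17, 0, -0.055, 85],
    [0.43, -0.215, 0, -0.065, 85],
    [0.53, -0.265, 0, -0.075, 85],
    [0.62, -0.31, 0, -0.085, 85],
    [0.71, -0.355, 0, -0.095, 85],
    [0.8, -0.4, 0, -0.106, 85],
    [0.88, -0.44, 0, -0.106, 85],
    [0.95, -0.475, 0, -0.106, 85],
    [1.0, -0.5, 0, -0.106, 85]
  ]
}}

```text
t: 1.15
tool_pos: [0.5177, -0.2699, 0.2481]
tool_rot: [0.878, 0.479, 0.0, -0.0]
ft_force: [-0.1, 0.2, 0.4]
gripper_width: 0.0847
```

```bash
python3 - <<'E'
from h import *
s=robot.get_state(); print(s["tool_pos"],s["tool_rot"],np.round(s["q"],3))
cv2.imwrite("pics/w1.png",robot.snapshot("wrist")[:,:,::-1])
np.savez("w1.npz",p=s["tool_pos"],q=s["tool_rot"])
E
```

```text
[ 0.51768167 -0.26988738  0.248055  ] [ 8.78086855e-01  4.78501122e-01  2.42919003e-04 -3.04661792e-04] [-6.160e-01  1.230e-01  1.637e+00  1.000e-03  1.382e+00 -4.300e-02]
```

View pics/w1.png

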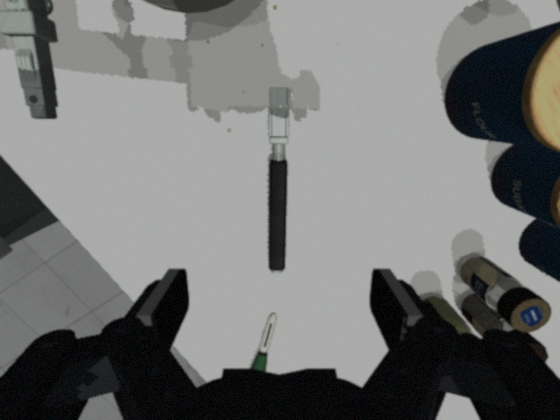

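The wrist view shows the bar from its mouth (280,88) to the grip end (277,271), with the lever tongue at upper left, its end near (43,118).

```bash
python3 - <<'E'
from h import *
d=np.load("w1.npz");P=(d["p"],d["q"])
im=cv2.imread("pics/w1.png"); g=cv2.cvtColor(im,cv2.COLOR_BGR2GRAY)
m=(g<70).astype(np.uint8); m[:158]=0; m[272:]=0; m[:,:262]=0; m[:,300:]=0
pts=np.argwhere(m)[:,::-1].astype(np.float32); print(cv2.minAreaRect(pts))
v=pts[:,1]; 
for r in (165,180,200,220,240,260): c=pts[v==r][:,0]; print(r,c.min(),c.max(), onz("wrist",c.mean(),r,.013,P))
a=onz("wrist",280,88,.021,P);b=onz("wrist",277,271,.0105,P)
print(a,b,np.linalg.norm(a-b),np.degrees(np.arctan2(*(a-b)[[1,0]])))
print("top-mouth",onz("top",319,184,.0105))
cv2.imwrite("pics/w1z.png",cv2.resize(im[0:140,0:130],None,fx=4.2,fy=4.2,interpolation=cv2.INTER_CUBIC))
print(onz("wrist",280,159,.021,P))
E
```

```text
((277.5, 214.0), (110.0, 17.0), 90.0)
165 270.0 286.0 [ 0.5266564  -0.25404399  0.013     ]
180 269.0 286.0 [ 0.51666295 -0.26843148  0.013     ]
200 269.0 285.0 [ 0.50303854 -0.28839285  0.013     ]
220 269.0 285.0 [ 0.48936728 -0.30949627  0.013     ]
240 269.0 284.0 [ 0.47460749 -0.33114346  0.013     ]
260 269.0 284.0 [ 0.45975066 -0.35405281  0.013     ]
[ 0.57292752 -0.18637165  0.021     ] [ 0.45109072 -0.36854859  0.0105    ] 0.2194148894449116 56.22607535052712
top-mouth [ 0.57255166 -0.18771987  0.0105    ]
[ 0.53292455 -0.2485139   0.021     ]
```

View pics/w1z.png

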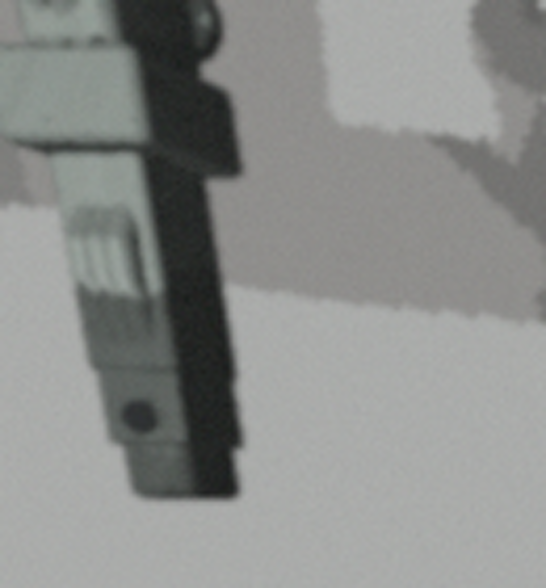

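Emit:
{"name": "servo_tool", "arguments": {
  "increments": [
    [0.005, -0.004, 0.05, 0.003, 60],
    [0.005, -0.004, 0.13, 0.003, 50],
    [0.005, -0.004, 0.22, 0.003, 50],
    [0.005, -0.004, 0.31, 0.003, 50],
    [0.005, -0.004, 0.4, 0.003, 50],
    [0.005, -0.004, 0.47, 0.003, 50],
    [0.005, -0.004, 0.52, 0.003, 50],
    [0.005, -0.004, 0.545, 0.003, 50],
    [0.005, -0.004, 0.555, 0.003, 50],
    [0.005, -0.004, 0.56, 0.003, 50],
    [0.005, -0.004, 0.56, 0.003, 50]
  ],
  "newtons": 80
}}

```text
t: 2.12
tool_pos: [0.5165, -0.2706, 0.0253]
tool_rot: [0.883, 0.469, 0.0, 0.001]
ft_force: [-0.3, -0.4, -0.8]
gripper_width: 0.0499
```

```bash
python3 - <<'E'
from h import *
s=robot.get_state(); print(s["tool_pos"],s["tool_rot"],s["ft_force"])
cv2.imwrite("pics/w2.png",robot.snapshot("wrist")[:,:,::-1])
E
```

```text
[ 0.51650452 -0.27060123  0.02528585] [8.83061515e-01 4.69256563e-01 3.52847712e-04 7.16517283e-04] [-0.2581176  -0.35263214 -0.76440261]
```

View pics/w2.png

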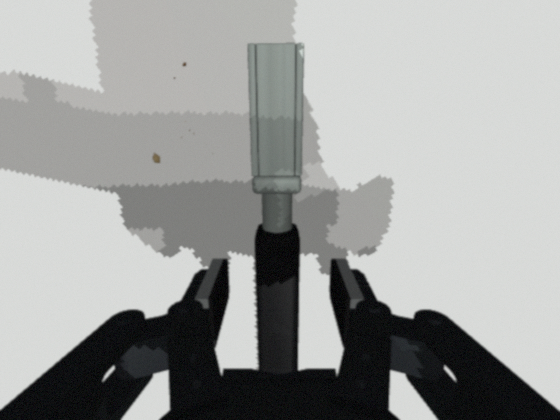

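Emit:
{"name": "servo_tool", "arguments": {
  "increments": [
    [0, 0, 0.01, 0, 50],
    [0, 0, 0.016, 0, 40],
    [0, 0, 0.016, 0, 21],
    [0, 0, 0.016, 0, 15],
    [0, 0, 0.016, 0, 15],
    [0, 0, 0.016, 0, 15],
    [0, 0, 0.016, 0, 15],
    [0, 0, 0.016, 0, 15]
  ],
  "newtons": 80
}}

```text
t: 2.83
tool_pos: [0.5161, -0.2702, 0.0184]
tool_rot: [0.883, 0.469, 0.0, 0.0]
ft_force: [-0.9, -0.6, 3.9]
gripper_width: 0.0193
```

Emit:
{"name": "servo_tool", "arguments": {
  "increments": [
    [0, 0, -0.02, 0, 15],
    [0, 0, -0.08, 0, 15],
    [0, 0, -0.16, 0, 15],
    [0, 0, -0.25, 0, 15],
    [0, -0.03, -0.34, 0, 15],
    [-0.03, -0.08, -0.42, 0, 15],
    [-0.06, -0.14, -0.46, 0, 15],
    [-0.09, -0.21, -0.48, 0, 15],
    [-0.12, -0.28, -0.49, 0, 15],
    [-0.14, -0.33, -0.5, 0, 15],
    [-0.14, -0.36, -0.5, 0, 15],
    [-0.14, -0.375, -0.5, 0, 15]
  ]
}}

```text
t: 3.83
tool_pos: [0.3586, -0.2317, 0.2178]
tool_rot: [0.883, 0.469, -0.0, -0.0]
ft_force: [-0.2, 0.1, -3.2]
gripper_width: 0.0193
```

```bash
cat > snap.py <<'E'
from h import *
import sys
s=robot.get_state(); print(s["t"],s["tool_pos"],s["tool_rot"],s["ft_force"],s["ft_torque"],s["gripper_width"])
n=sys.argv[1]
im=robot.snapshot("wrist")[:,:,::-1]
cv2.imwrite(f"pics/{n}.png",im); np.savez(n+".npz",p=s["tool_pos"],q=s["tool_rot"])
E
python3 snap.py w3
```

```text
3.8333 [ 0.3585774  -0.23166592  0.21781799] [ 8.83263271e-01  4.68877304e-01 -1.05726803e-04 -2.36711517e-04] [-0.23414977  0.06770191 -3.1974958 ] [-0.03051488  0.03237122 -0.01679849] 0.01925634032667949
```

View pics/w3.png

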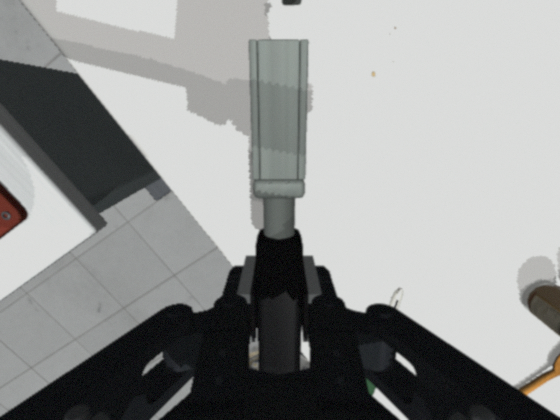

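Emit:
{"name": "servo_tool", "arguments": {
  "increments": [
    [0.04, 0.04, 0, 0, 15],
    [0.1, 0.1, 0, 0, 15],
    [0.17, 0.15, 0, 0, 15],
    [0.2, 0.15, 0, 0, 15],
    [0.2, 0.15, 0, 0, 15],
    [0.2, 0.15, 0, 0, 15]
  ]
}}

```text
t: 4.38
tool_pos: [0.4548, -0.1991, 0.217]
tool_rot: [0.883, 0.47, -0.001, -0.001]
ft_force: [0.3, -0.0, -1.2]
gripper_width: 0.0193
```

```bash
python3 snap.py w4
```

```text
4.3833 [ 0.4547683  -0.19907666  0.2170369 ] [ 8.82523482e-01  4.70267201e-01 -6.68736426e-04 -7.84393713e-04] [ 0.27550808 -0.0458547  -1.1514534 ] [-0.03953319  0.03953198 -0.01544117] 0.01929090932491797
```

Emit:
{"name": "servo_tool", "arguments": {
  "increments": [
    [0, -0.04, 0, 0, 15],
    [0, -0.13, 0, 0, 15],
    [0, -0.22, 0, 0, 15],
    [0, -0.28, 0, 0, 15],
    [0, -0.3, 0, 0, 15],
    [0, -0.3, 0, 0, 15],
    [0, -0.3, 0, 0, 15]
  ]
}}

```text
t: 5.02
tool_pos: [0.3554, -0.1334, 0.2184]
tool_rot: [0.883, 0.469, 0.0, 0.001]
ft_force: [-0.1, -0.4, -1.9]
gripper_width: 0.0194
```

```bash
python3 snap.py w5; python3 -c "
import cv2
a=cv2.imread('pics/w4.png');b=cv2.imread('pics/w5.png')
cv2.imwrite('pics/w45.png',cv2.resize(cv2.hconcat([a[:300,:400],b[:300,160:]]),None,fx=1,fy=1))"
```

```text
5.0167 [ 0.35535981 -0.1333874   0.21843334] [8.83254091e-01 4.68893078e-01 4.79144097e-04 1.12339634e-03] [-0.05599039 -0.36703916 -1.92097229] [-0.02309869  0.03528732 -0.02845758] 0.019431463939171542
```

View pics/w45.png

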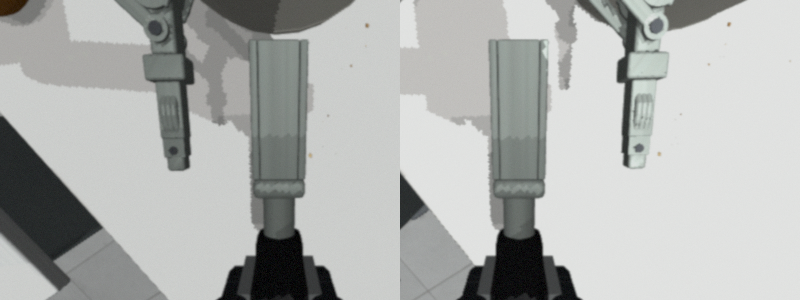

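```bash
python3 -c "
import cv2
a=cv2.imread('pics/w4.png');b=cv2.imread('pics/w5.png')
f=lambda i,x:cv2.resize(i[0:190,x:x+110],None,fx=3.1,fy=3.1,interpolation=cv2.INTER_CUBIC)
cv2.imwrite('pics/w45z.png',cv2.hconcat([f(a,120),f(b,360)]))"
```

```text
(no output)
```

View pics/w45z.png

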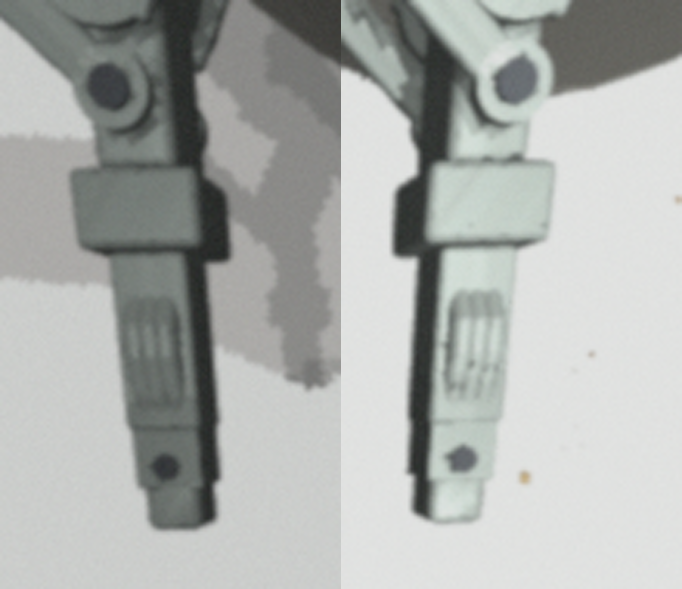

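```bash
cat > tri.py <<'E'
from h import *
A=np.load("w4.npz");B=np.load("w5.npz");PA=(A["p"],A["q"]);PB=(B["p"],B["q"])
def tri(a,b):
    r=[ray("wrist",120+a[0]/3.1,a[1]/3.1,PA),ray("wrist",360+(b[0]-341)/3.1,b[1]/3.1,PB)]
    M=np.zeros((3,3));v=np.zeros(3)
    for o,d in r:
        d=d/np.linalg.norm(d);Q=np.eye(3)-np.outer(d,d);M+=Q;v+=Q@o
    x=np.linalg.solve(M,v)
    return x,[1e3*np.linalg.norm(np.cross(x-o,d/np.linalg.norm(d))) for o,d in r]
F={"dot":((165,467),(461,459)),"tipL":((151,527),(432,521)),"tipR":((203,526),(480,520)),
"colL":((79,245),(428,243)),"colR":((200,242),(548,243)),"colbL":((72,172),(433,166)),"colbR":((193,168),(554,163)),
"stepL":((134,428),(430,420)),"stepR":((209,428),(503,420)),"rootL":((110,252),(440,247)),"rootR":((196,250),(518,247)),"piv":((108,87),(516,80))}
X={}
for k,(a,b) in F.items():
    x,e=tri(a,b);X[k]=x;print(k,np.round(x*1e3,1),np.round(e,1))
h=lambda p,q:np.degrees(np.arctan2(*(q-p)[[1,0]]))
tip=(X["tipL"]+X["tipR"])/2;col=(X["colL"]+X["colR"])/2;cb=(X["colbL"]+X["colbR"])/2;st=(X["stepL"]+X["stepR"])/2
print("tip",tip,"col",col,"step",st,"lens",np.linalg.norm(tip-col),np.linalg.norm(tip[:2]-X["piv"][:2]))
print("head col-tip",h(col,tip),"piv-tip",h(X["piv"],tip),"piv-dot",h(X["piv"],X["dot"]),"colR-colL",h(X["colR"],X["colL"])-90,h(X["colbL"],X["colL"]),h(X["colbR"],X["colR"]))
E
python3 tri.py
```

```text
dot [ 441.2 -120.1  175.4] [0. 0.]
tipL [ 432.3 -126.8  174.9] [0.1 0.1]
tipR [ 439.5 -131.7  173.9] [0.2 0.2]
colL [452.4 -86.2 176.8] [0.3 0.3]
colR [468.4 -96.7 176.7] [0.6 0.6]
colbL [458.4 -77.2 175.9] [0. 0.]
colbR [474.3 -87.3 175.9] [0.1 0.1]
stepL [ 440.3 -111.9  173.4] [0.1 0.1]
stepR [ 450.8 -119.   173. ] [0. 0.]
rootL [454.9 -88.5 172.8] [0.1 0.1]
rootR [466.2 -95.7 171. ] [0.3 0.3]
piv [471.8 -73.6 181.9] [0. 0.]
tip [ 0.43589458 -0.12921313  0.17440169] col [ 0.46040214 -0.09147427  0.17675881] step [ 0.4455626  -0.11542968  0.17321002] lens 0.0450599346403638 0.06619484682217773
head col-tip -122.99964111007944 piv-tip -122.81895749795034 piv-dot -123.33691236407532 colR-colL 56.67866235607249 -123.44798280860925 -122.11902128987207
```

```bash
python3 - <<'E'
from h import *
c=robot.calibration("wrist");K=c["intrinsics"];M=c["mount"]
def tz(u,v,z):
    d=M[:3,:3]@np.array([(u-K[0,2])/K[0,0],-(v-K[1,2])/K[1,1],-1.]);return M[:3,3]+d*(z-M[2,3])/d[2]
def edges(n,rows):
    g=cv2.imread(f"pics/{n}.png",0).astype(float)
    out=[]
    for r in rows:
        l=cv2.GaussianBlur(g[r:r+1,:],(3,1),0)[0]; dd=np.diff(l)
        out.append((r,235+np.argmin(dd[235:270]), 290+np.argmax(np.abs(dd[290:320]))))
    return out
for n in ("w2","w3","w4","w5"):
    print(n,edges(n,(48,60,80,100,130,160)))
    g=cv2.imread(f"pics/{n}.png",0).astype(float); print("col278 rows",np.round(g[34:50,270].tolist()))
    print("shank/socket",np.round(g[175:205,278]))
# mouth top x in tool
print("w2 mouth",tz(278,43,.0253-.021),"w3 pred if level",tz(278,40,-.0026))
a=cv2.imread("pics/w2.png")[30:250,230:330];b=cv2.imread("pics/w3.png")[30:250,230:330]
cv2.imwrite("pics/cmp.png",cv2.resize(cv2.hconcat([a,b]),None,fx=2.7,fy=2.7))
E
```

```text
w2 [(48, np.int64(246), np.int64(303)), (60, np.int64(246), np.int64(303)), (80, np.int64(247), np.int64(302)), (100, np.int64(248), np.int64(307)), (130, np.int64(249), np.int64(316)), (160, np.int64(250), np.int64(301))]
col278 rows [181. 181. 178. 181. 180. 181. 181. 180. 170. 143. 138. 141. 142. 142.
 140. 140.]
shank/socket [114. 100. 105. 119. 131. 139. 144. 142. 139. 137. 133. 127. 128. 123.
 111.  99.  90.  82.  82.  92.  99. 100.  95.  91.  85.  85.  89.  93.
  95.  96.]
w3 [(48, np.int64(247), np.int64(307)), (60, np.int64(248), np.int64(307)), (80, np.int64(249), np.int64(307)), (100, np.int64(249), np.int64(311)), (130, np.int64(250), np.int64(306)), (160, np.int64(249), np.int64(305))]
col278 rows [216. 214. 202. 189. 166. 137. 131. 141. 144. 145. 145. 146. 146. 143.
 145. 144.]
shank/socket [131. 134. 132. 122. 102.  97. 110. 122. 131. 138. 143. 141. 140. 135.
 133. 133. 133. 130. 122. 113.  97.  88.  84.  88.  97. 102. 105. 105.
 102. 106.]
w4 [(48, np.int64(255), np.int64(307)), (60, np.int64(255), np.int64(307)), (80, np.int64(248), np.int64(307)), (100, np.int64(249
[... 265 characters left out ...]
. 131.
 125. 122. 111. 102.  97.  90.  88.  82.  79.  81.  91.  96.  97.  95.
  95.  95.]
w5 [(48, np.int64(247), np.int64(303)), (60, np.int64(248), np.int64(307)), (80, np.int64(248), np.int64(307)), (100, np.int64(249), np.int64(306)), (130, np.int64(237), np.int64(306)), (160, np.int64(248), np.int64(305))]
col278 rows [225. 224. 223. 222. 206. 163. 141. 146. 152. 152. 152. 154. 153. 151.
 154. 150.]
shank/socket [123. 122. 122. 113.  96.  96. 106. 119. 127. 138. 146. 149. 144. 142.
 137. 127. 116. 109. 110. 105. 102.  93.  91.  93. 102. 108. 110. 109.
 109. 110.]
w2 mouth [ 1.01984354e-01 -2.99797187e-05  4.30000000e-03] w3 pred if level [ 1.01682755e-01 -4.15029487e-06 -2.60000000e-03]
```

View pics/cmp.png

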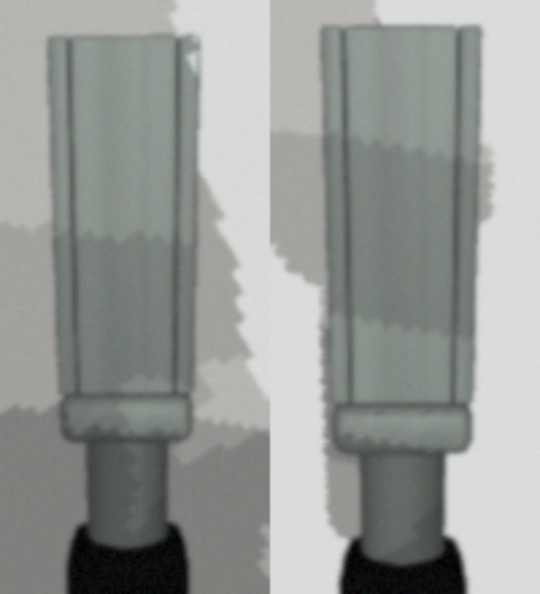

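Emit:
{"name": "servo_tool", "arguments": {
  "increments": [
    [-0.05, 0.03, 0, -0.0026, 15],
    [-0.12, 0.09, 0, -0.0026, 15],
    [-0.17, 0.14, 0.01, -0.0026, 15],
    [-0.17, 0.165, 0.04, -0.0026, 15],
    [-0.17, 0.167, 0.08, -0.0026, 15],
    [-0.17, 0.167, 0.1, -0.0026, 15],
    [-0.17, 0.167, 0.107, -0.0026, 15],
    [-0.17, 0.167, 0.107, -0.0026, 15],
    [-0.17, 0.167, 0.107, -0.0026, 15]
  ]
}}

```text
t: 5.82
tool_pos: [0.3727, -0.2264, 0.1754]
tool_rot: [0.879, 0.477, 0.0, 0.0]
ft_force: [-0.2, -0.2, -2.0]
gripper_width: 0.0195
```

```bash
python3 snap.py w6
```

```text
5.8167 [ 0.37274509 -0.22637506  0.17542547] [8.79098909e-01 4.76639384e-01 2.13347927e-05 6.93269311e-05] [-0.16092311 -0.22897113 -2.00787507] [0.01132888 0.01845158 0.05793251] 0.019470274936803263
```

View pics/w6.png

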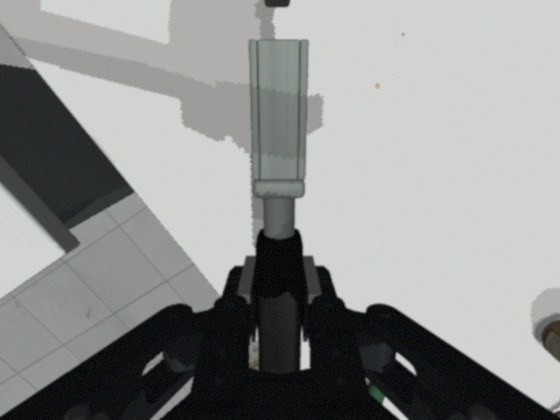

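Emit:
{"name": "servo_tool", "arguments": {
  "increments": [
    [0.01, 0, 0, 0, 15],
    [0.022, 0, 0, 0, 15],
    [0.03, 0, 0, 0, 15],
    [0.035, 0, 0, 0, 15],
    [0.04, 0, 0, 0, 15],
    [0.04, 0, 0, 0, 15]
  ]
}}

```text
t: 6.37
tool_pos: [0.3815, -0.2125, 0.1752]
tool_rot: [0.879, 0.477, 0.0, 0.0]
ft_force: [-0.5, -0.1, -2.1]
gripper_width: 0.0191
```

```bash
python3 snap.py w7; python3 -c "
import cv2
a=cv2.imread('pics/w7.png')
cv2.imwrite('pics/w7z.png',cv2.resize(a[0:100,220:340],None,fx=5,fy=5,interpolation=cv2.INTER_CUBIC))"
```

```text
6.3667 [ 0.38151155 -0.21252215  0.17520747] [8.79025331e-01 4.76775060e-01 8.07801711e-05 6.23198382e-05] [-0.4839821  -0.07790285 -2.10270962] [-0.01454308 -0.04061756  0.01908373] 0.01911299309568216
```

View pics/w7z.png

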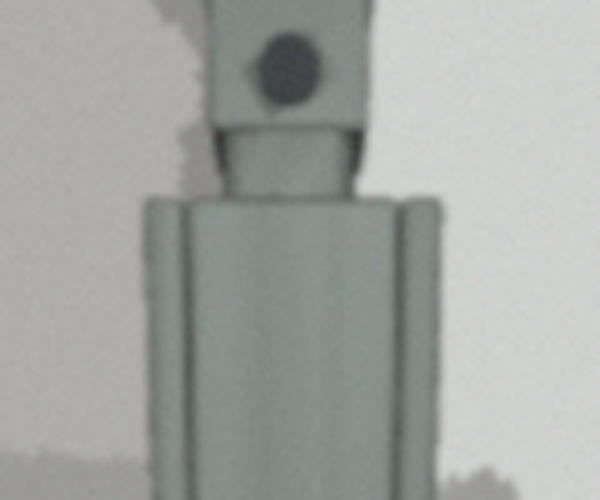

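Emit:
{"name": "servo_tool", "arguments": {
  "increments": [
    [0.004, 0, 0, 0, 15],
    [0.008, 0, 0, 0, 15],
    [0.01, 0, 0, 0, 15],
    [0.01, 0, 0, 0, 15]
  ]
}}

```text
t: 6.75
tool_pos: [0.3835, -0.2095, 0.1751]
tool_rot: [0.879, 0.476, 0.0, -0.0]
ft_force: [-0.5, 0.4, -1.5]
gripper_width: 0.0191
```

Emit:
{"name": "servo_tool", "arguments": {
  "increments": [
    [0.004, 0, 0, 0, 15],
    [0.008, 0, 0, 0, 15],
    [0.012, 0, 0, 0, 15],
    [0.012, 0, 0, 0, 15]
  ]
}}

```text
t: 7.08
tool_pos: [0.3863, -0.2053, 0.1752]
tool_rot: [0.879, 0.477, 0.0, 0.0]
ft_force: [0.7, -0.1, -2.1]
gripper_width: 0.019
```

```bash
python3 snap.py w8; python3 -c "
import cv2
a=cv2.imread('pics/w8.png')
cv2.imwrite('pics/w8z.png',cv2.resize(a[0:100,220:340],None,fx=5,fy=5,interpolation=cv2.INTER_CUBIC))"
```

```text
7.0833 [ 0.38625462 -0.20533601  0.17516922] [8.79143531e-01 4.76557065e-01 1.24756814e-04 7.61281917e-06] [ 0.71650276 -0.05429367 -2.05048989] [ 0.04905229 -0.07362693 -0.02810639] 0.019034837502783862
```

View pics/w8z.png

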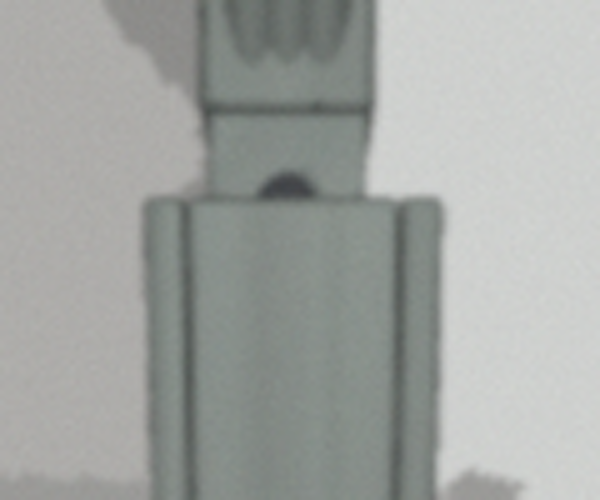

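Emit:
{"name": "servo_tool", "arguments": {
  "increments": [
    [0.006, 0, 0, 0, 15],
    [0.012, 0, 0.0005, 0, 15],
    [0.018, 0, 0.001, 0, 15],
    [0.024, 0, 0.0015, 0, 15],
    [0.025, 0, 0.002, 0, 15]
  ]
}}

```text
t: 7.55
tool_pos: [0.3918, -0.1969, 0.1744]
tool_rot: [0.879, 0.477, 0.0, 0.0]
ft_force: [-0.4, -0.9, -0.9]
gripper_width: 0.0191
```

Emit:
{"name": "servo_tool", "arguments": {
  "increments": [
    [0.005, 0, 0.0005, 0, 15],
    [0.01, 0, 0.001, 0, 15],
    [0.015, 0, 0.0015, 0, 15],
    [0.015, 0, 0.002, 0, 15]
  ]
}}

```text
t: 7.88
tool_pos: [0.3949, -0.1922, 0.1736]
tool_rot: [0.879, 0.477, -0.0, 0.0]
ft_force: [-1.4, -1.9, -0.7]
gripper_width: 0.019
```

Emit:
{"name": "servo_tool", "arguments": {
  "increments": [
    [0.004, 0, 0, 0, 15],
    [0.008, 0, 0.0005, 0, 15],
    [0.012, 0, 0.001, 0, 15],
    [0.016, 0, 0.0015, 0, 15],
    [0.018, 0, 0.0015, 0, 15]
  ]
}}

```text
t: 8.3
tool_pos: [0.3982, -0.1871, 0.173]
tool_rot: [0.879, 0.476, -0.001, 0.001]
ft_force: [-3.7, -7.3, -0.4]
gripper_width: 0.019
```

Emit:
{"name": "servo_tool", "arguments": {
  "increments": [
    [0.004, 0, 0, 0, 15],
    [0.008, 0, 0, 0, 15],
    [0.012, 0, 0, 0, 15],
    [0.012, 0, 0, 0, 15]
  ]
}}

```text
t: 8.63
tool_pos: [0.401, -0.183, 0.1731]
tool_rot: [0.879, 0.476, -0.001, 0.001]
ft_force: [-2.6, -4.2, -0.2]
gripper_width: 0.0195
```

```bash
python3 snap.py w9; python3 -c "
import cv2
a=cv2.imread('pics/w9.png')
cv2.imwrite('pics/w9z.png',cv2.resize(a[0:100,220:340],None,fx=5,fy=5,interpolation=cv2.INTER_CUBIC))"
```

```text
8.6333 [ 0.401031   -0.18296524  0.17307306] [ 8.79244197e-01  4.76370329e-01 -7.60544136e-04  6.10374767e-04] [-2.57924452 -4.18110932 -0.16255415] [-0.6725726   0.36227561 -0.01724284] 0.01951706707351869
```

View pics/w9z.png

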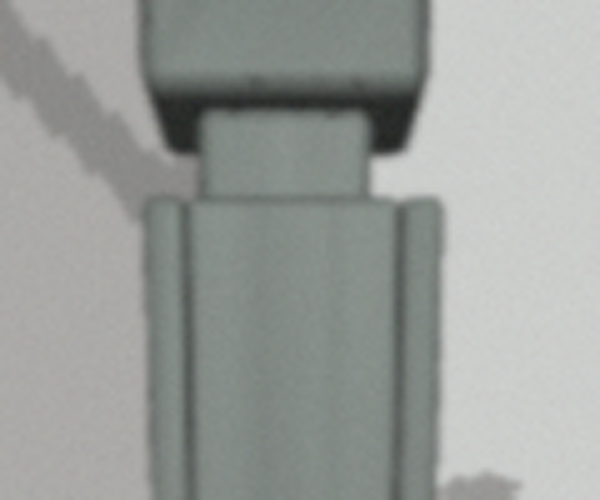

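Emit:
{"name": "servo_tool", "arguments": {
  "increments": [
    [0.004, -0.001, 0, 0, 15],
    [0.008, -0.001, 0, 0, 15],
    [0.012, -0.001, 0, 0, 15],
    [0.013, -0.001, 0, 0, 15]
  ]
}}

```text
t: 9.02
tool_pos: [0.4034, -0.1786, 0.1731]
tool_rot: [0.879, 0.476, -0.001, 0.001]
ft_force: [-3.6, -6.7, 0.4]
gripper_width: 0.0193
```

Emit:
{"name": "servo_tool", "arguments": {
  "increments": [
    [0.002, 0, 0, 0, 15],
    [0.004, 0, 0, 0, 15],
    [0.004, 0, 0, 0, 15]
  ]
}}

```text
t: 9.27
tool_pos: [0.4043, -0.1773, 0.1731]
tool_rot: [0.879, 0.476, -0.001, 0.001]
ft_force: [-3.5, -6.7, 0.3]
gripper_width: 0.0193
```

```bash
python3 snap.py w10; python3 -c "
import cv2
a=cv2.imread('pics/w10.png')
cv2.imwrite('pics/w10z.png',cv2.resize(a[0:100,220:340],None,fx=5,fy=5,interpolation=cv2.INTER_CUBIC))"
```

```text
9.2667 [ 0.40427388 -0.17730126  0.17307765] [ 8.79231008e-01  4.76394043e-01 -1.00167370e-03  7.40073627e-04] [-3.46571922 -6.69952848  0.3408302 ] [-0.90027373  0.58577174  0.02928521] 0.019284347374501618
```

View pics/w10z.png

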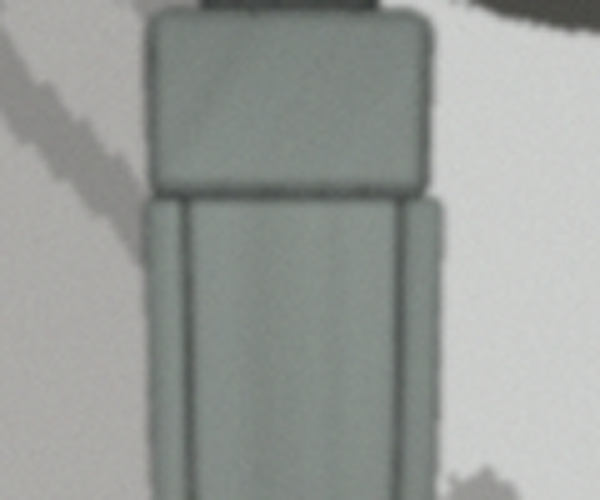

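Emit:
{"name": "servo_tool", "arguments": {
  "increments": [
    [0.0015, 0, 0, 0, 15],
    [0.002, 0, 0, 0, 15],
    [0.002, 0, 0, 0, 15]
  ]
}}

```text
t: 9.57
tool_pos: [0.4043, -0.1772, 0.1731]
tool_rot: [0.879, 0.476, -0.002, 0.001]
ft_force: [-7.4, -8.8, 1.2]
gripper_width: 0.0192
```

Emit:
{"name": "servo_tool", "arguments": {
  "increments": [
    [0.0015, 0, 0, 0, 15],
    [0.002, 0, 0, 0, 15],
    [0.002, 0, 0, 0, 15]
  ]
}}

```text
t: 9.82
tool_pos: [0.4044, -0.1772, 0.1732]
tool_rot: [0.879, 0.476, -0.002, 0.001]
ft_force: [-8.0, -12.0, 0.2]
gripper_width: 0.0193
```

Emit:
{"name": "servo_tool", "arguments": {
  "increments": [
    [0.0003, 0.0141, 0, -0.0064, 15],
    [0.0011, 0.0282, 0, -0.0127, 15],
    [0.0025, 0.0422, 0, -0.0191, 15],
    [0.0045, 0.0562, 0, -0.0255, 15],
    [0.007, 0.07, 0, -0.0318, 15],
    [0.0101, 0.0838, 0, -0.0382, 15],
    [0.0137, 0.0974, 0, -0.0446, 15],
    [0.0179, 0.1109, 0, -0.0509, 15],
    [0.0226, 0.1242, 0, -0.0573, 15],
    [0.0278, 0.1373, 0, -0.0637, 15]
  ],
  "newtons": 100
}}

```text
t: 10.65
tool_pos: [0.4558, -0.1973, 0.1725]
tool_rot: [0.766, 0.642, -0.003, -0.001]
ft_force: [-10.4, -8.8, 1.9]
gripper_width: 0.0186
```

```bash
cat > chk.py <<'E'
from h import *
s=robot.get_state();p=s["tool_pos"];q=s["tool_rot"]
Rt=R.from_quat(q).as_matrix();h=np.degrees(np.arctan2(Rt[1,0],Rt[0,0]));P=np.array([.4823,-.058])
d=P-p[:2];print("t",s["t"],"heading",h,"toPivot",np.degrees(np.arctan2(d[1],d[0])),"L",1e3*np.linalg.norm(d),"z",p[2])
print("F tool",Rt.T@s["ft_force"],"T tool",Rt.T@s["ft_torque"],s["gripper_width"])
E
python3 chk.py; python3 snap.py w11
```

```text
t 10.65 heading 79.95035268912504 toPivot 79.2164921884969 L 141.810111772631 z 0.17254524016071202
F tool [-10.4895844   -8.75292659  -1.85467912] T tool [ 1.31983084 -1.27234654 -0.24862707] 0.01863742928731654
10.65 [ 0.45576753 -0.19730591  0.17254524] [ 7.66322254e-01  6.42449990e-01 -2.79361877e-03 -6.40089179e-04] [-10.43948592  -8.79622335   1.93093964] [-1.02122818  1.52226514  0.24987278] 0.01863742928731654
```

View pics/w11.png

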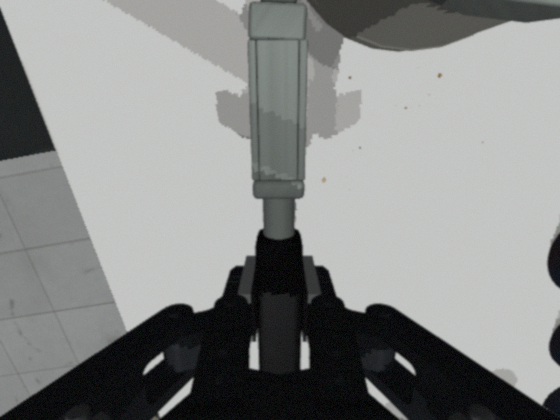

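Emit:
{"name": "servo_tool", "arguments": {
  "increments": [
    [0.0003, 0.0141, 0, -0.0064, 15],
    [0.0011, 0.0282, 0, -0.0127, 15],
    [0.0025, 0.0422, 0, -0.0191, 15],
    [0.0045, 0.0562, 0, -0.0255, 15],
    [0.007, 0.07, 0, -0.0318, 15],
    [0.0101, 0.0838, 0, -0.0382, 15],
    [0.0137, 0.0974, 0, -0.0446, 15],
    [0.0179, 0.1109, 0, -0.0509, 15],
    [0.0226, 0.1242, 0, -0.0573, 15],
    [0.0278, 0.1373, 0, -0.0637, 15]
  ]
}}

```text
t: 11.53
tool_pos: [0.5124, -0.1959, 0.1726]
tool_rot: [0.623, 0.782, -0.002, -0.001]
ft_force: [-6.2, -9.3, -0.4]
gripper_width: 0.0185
```

```bash
python3 chk.py
```

```text
t 11.5333 heading 102.89450062781911 toPivot 102.32557935870865 L 141.15652211525182 z 0.1725912885789971
F tool [-7.64200216 -8.11861164  0.43826017] T tool [ 1.28659454 -0.71171251 -0.4215724 ] 0.01848781074593273
```

Emit:
{"name": "servo_tool", "arguments": {
  "increments": [
    [0.0003, 0.0141, 0, -0.0064, 15],
    [0.0011, 0.0282, 0, -0.0127, 15],
    [0.0025, 0.0422, 0, -0.0191, 15],
    [0.0045, 0.0562, 0, -0.0255, 15],
    [0.007, 0.07, 0, -0.0318, 15],
    [0.0101, 0.0838, 0, -0.0382, 15],
    [0.0137, 0.0974, 0, -0.0446, 15],
    [0.0158, 0.1042, 0, -0.0477, 15]
  ]
}}

```text
t: 12.2
tool_pos: [0.5535, -0.1793, 0.1729]
tool_rot: [0.5, 0.866, -0.0, 0.0]
ft_force: [0.6, -4.4, -0.6]
gripper_width: 0.0187
```

```bash
python3 chk.py
```

```text
t 12.2 heading 120.0623727146796 toPivot 120.39568212671225 L 140.6739376750522 z 0.17290660317331746
F tool [-4.11481702 -1.66485254  0.63083806] T tool [ 0.27858501 -0.44387259 -0.2670348 ] 0.018700382091441953
```

Emit:
{"name": "servo_tool", "arguments": {
  "increments": [
    [0.0001, 0.007, 0, -0.0032, 15],
    [0.0003, 0.0141, 0, -0.0064, 15],
    [0.0006, 0.0211, 0, -0.0095, 15],
    [0.0011, 0.0282, 0, -0.0127, 15],
    [0.0011, 0.0282, 0, -0.0127, 15]
  ]
}}

```text
t: 12.62
tool_pos: [0.5636, -0.1728, 0.1732]
tool_rot: [0.465, 0.885, 0.0, 0.001]
ft_force: [3.4, -4.5, -1.3]
gripper_width: 0.0185
```

```bash
python3 chk.py
```

```text
t 12.6167 heading 124.61189992560563 toPivot 125.30028317882451 L 140.62355333749488 z 0.17319445572570552
F tool [-5.61769183  0.22196734  1.26616815] T tool [-0.06664532 -0.71918132 -0.14045121] 0.01853921075458034
```

Emit:
{"name": "servo_tool", "arguments": {
  "increments": [
    [0.0001, 0.007, 0, -0.0032, 15],
    [0.0002, 0.0106, 0, -0.0048, 15],
    [0.0003, 0.0141, 0, -0.0064, 15],
    [0.0004, 0.017, 0, -0.0078, 15],
    [0.0004, 0.017, 0, -0.0078, 15],
    [0.0004, 0.017, 0, -0.0078, 15]
  ]
}}

```text
t: 13.12
tool_pos: [0.5682, -0.1692, 0.173]
tool_rot: [0.443, 0.896, -0.0, 0.0]
ft_force: [0.5, -4.4, -0.4]
gripper_width: 0.0189
```

```bash
python3 chk.py; python3 snap.py w12
```

```text
t 13.1167 heading 127.35449011296758 toPivot 127.68344767849864 L 140.52966277727813 z 0.17299861625909077
F tool [-3.79738778 -2.20769743  0.4441277 ] T tool [ 0.34341573 -0.59807791 -0.22682192] 0.018923162388601544
13.1167 [ 0.56820556 -0.1692152   0.17299862] [ 4.43427183e-01  8.96310282e-01 -2.79809226e-04  3.65651683e-04] [ 0.54933285 -4.35840527 -0.44030465] [-0.68386823 -0.08971321  0.22661755] 0.018923162388601544
```

View pics/w12.png

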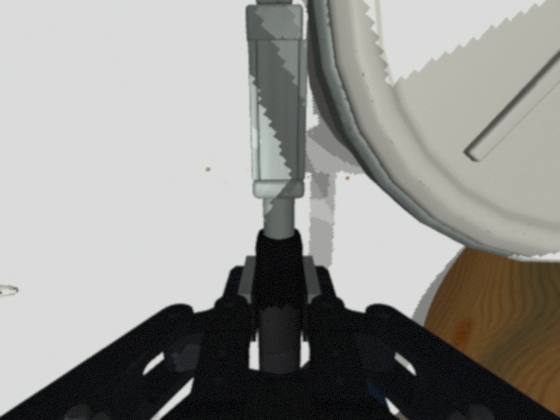

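Emit:
{"name": "servo_tool", "arguments": {
  "increments": [
    [0, 0.003, 0, -0.0014, 15],
    [0, 0.005, 0, -0.0022, 15],
    [0, 0.005, 0, -0.0022, 15]
  ]
}}

```text
t: 13.42
tool_pos: [0.5694, -0.1682, 0.1729]
tool_rot: [0.437, 0.899, -0.001, 0.0]
ft_force: [-0.4, -5.0, -0.4]
gripper_width: 0.0186
```

```bash
python3 chk.py
```

```text
t 13.4167 heading 128.1677284572756 toPivot 128.33171460925186 L 140.49533899408652 z 0.17288995281557443
F tool [-3.6781706  -3.46088414  0.3787181 ] T tool [ 0.63570184 -0.53971355 -0.28702725] 0.01857351431771203
```

Emit:
{"name": "servo_tool", "arguments": {
  "increments": [
    [0, 0.003, 0, -0.0014, 15],
    [0, 0.005, 0, -0.0022, 15],
    [0, 0.005, 0, -0.0022, 15]
  ]
}}

```text
t: 13.67
tool_pos: [0.5707, -0.1672, 0.1728]
tool_rot: [0.431, 0.902, -0.001, -0.0]
ft_force: [-1.4, -7.0, -1.3]
gripper_width: 0.0187
```

```bash
python3 chk.py;python3 snap.py w13
python3 - <<'E'
from h import *
s=robot.get_state();im=robot.snapshot("top")[:,:,::-1];cv2.imwrite("pics/t2.png",cv2.resize(im[120:260,200:380],None,fx=4.2,fy=4.2,interpolation=cv2.INTER_CUBIC))
E
```

```text
t 13.6667 heading 128.95872301060774 toPivot 128.99428873637694 L 140.5055932593148 z 0.17282760426554292
F tool [-4.5525627  -5.42676034  1.30983784] T tool [ 0.88258296 -0.54422736 -0.30908266] 0.018733641176408255
13.6667 [ 0.57071215 -0.16720217  0.1728276 ] [ 4.30836149e-01  9.02429671e-01 -9.20274002e-04 -2.35587711e-04] [-1.35896401 -6.95410122 -1.29804589] [-0.97774684  0.34455863  0.30977193] 0.018733641176408255
```

View pics/w13.png

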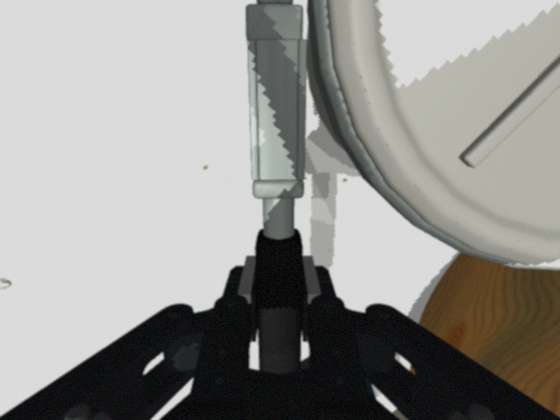

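View pics/t2.png

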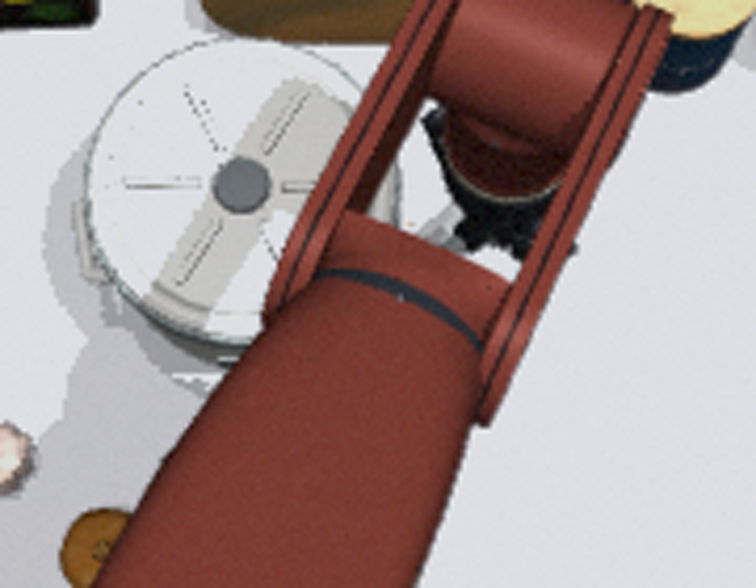

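```bash
python3 -c "
import cv2
f=lambda n:cv2.resize(cv2.imread(f'pics/{n}.png')[0:110,235:320],None,fx=3.1,fy=4,interpolation=cv2.INTER_CUBIC)
cv2.imwrite('pics/c3.png',cv2.hconcat([f('w11'),f('w12'),f('w13')]))"
```

```text
(no output)
```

View pics/c3.png

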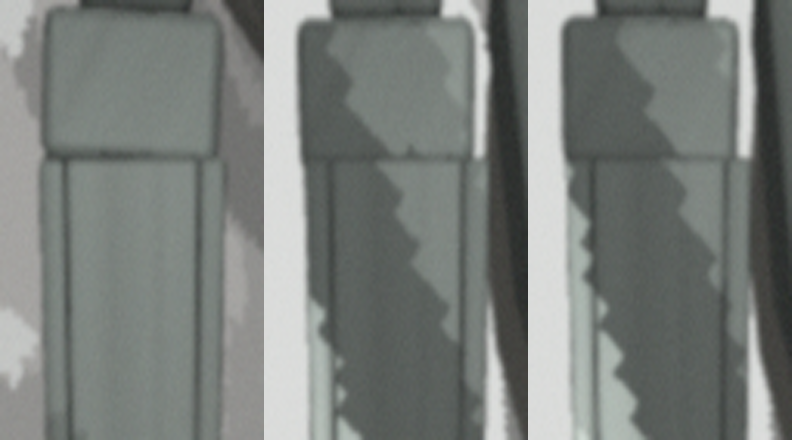

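Emit:
{"name": "servo_tool", "arguments": {
  "increments": [
    [0, -0.005, 0, 0.0022, 15],
    [0, -0.008, 0, 0.0036, 15],
    [0, -0.008, 0, 0.0036, 15],
    [0, -0.008, 0, 0.0036, 15]
  ]
}}

```text
t: 14.1
tool_pos: [0.5687, -0.1688, 0.173]
tool_rot: [0.441, 0.897, -0.0, 0.0]
ft_force: [-0.1, -5.1, -1.5]
gripper_width: 0.0189
```

```bash
python3 chk.py;python3 snap.py w14; python3 -c "
import cv2
f=lambda n:cv2.resize(cv2.imread(f'pics/{n}.png')[0:110,235:320],None,fx=3.1,fy=4,interpolation=cv2.INTER_CUBIC)
cv2.imwrite('pics/c4.png',cv2.hconcat([f('w13'),f('w14')]))"
```

```text
t 14.1 heading 127.63240131445434 toPivot 127.94113124236586 L 140.48629948263752 z 0.17296401977385756
F tool [-3.94627742 -3.22357429  1.49673901] T tool [ 0.38731903 -0.56519148 -0.25895423] 0.018883690881502317
14.1 [ 0.56867821 -0.16879352  0.17296402] [ 4.41252144e-01  8.97383110e-01 -2.47281042e-04  1.95026862e-04] [-0.14312536 -5.09444576 -1.49362038] [-0.68412873 -0.03820733  0.25888765] 0.018883690881502317
```

View pics/c4.png

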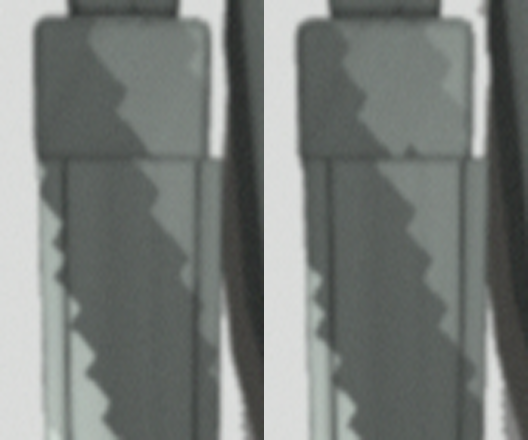

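Emit:
{"name": "servo_tool", "arguments": {
  "increments": [
    [0, -0.003, 0, 0, 15],
    [-0.001, -0.005, 0, 0, 15],
    [-0.002, -0.005, 0, 0, 15],
    [-0.002, -0.005, 0, 0, 15]
  ]
}}

```text
t: 14.48
tool_pos: [0.5679, -0.1695, 0.1729]
tool_rot: [0.441, 0.897, 0.001, -0.0]
ft_force: [4.1, 0.5, -1.1]
gripper_width: 0.0189
```

```bash
python3 chk.py
```

```text
t 14.4833 heading 127.60899573627029 toPivot 127.49759448838296 L 140.59099945332383 z 0.1728941151667658
F tool [-2.13409457  3.57122897  1.12089756] T tool [-0.5792472  -0.1182962   0.22517651] 0.01889743547480405
```

Emit:
{"name": "servo_tool", "arguments": {
  "increments": [
    [-0.002, 0.0025, 0, 0, 15],
    [-0.008, 0.0025, 0, 0, 15],
    [-0.016, 0.0025, 0, 0, 15],
    [-0.024, 0.0025, 0, 0, 15],
    [-0.032, 0.0025, 0, 0, 15],
    [-0.04, 0.0025, 0, 0, 15],
    [-0.04, 0.0025, 0, 0, 15]
  ]
}}

```text
t: 15.07
tool_pos: [0.5763, -0.1806, 0.1713]
tool_rot: [0.441, 0.897, 0.0, -0.004]
ft_force: [-2.8, 3.5, -1.1]
gripper_width: 0.0187
```

```bash
python3 chk.py;python3 snap.py w15
```

```text
t 15.0667 heading 127.66185654871119 toPivot 127.47631311893645 L 154.43360650632684 z 0.17133232657795083
F tool [ 4.45418654 -0.08169377  1.1343348 ] T tool [ 0.0378077   1.04129164 -0.00506247] 0.018733531017536744
15.0667 [ 0.57626256 -0.18055927  0.17133233] [ 4.41015232e-01  8.97492613e-01  4.54595983e-04 -3.51688272e-03] [-2.79282366  3.48051885 -1.10421535] [0.80123621 0.66614958 0.00293577] 0.018733531017536744
```

View pics/w15.png

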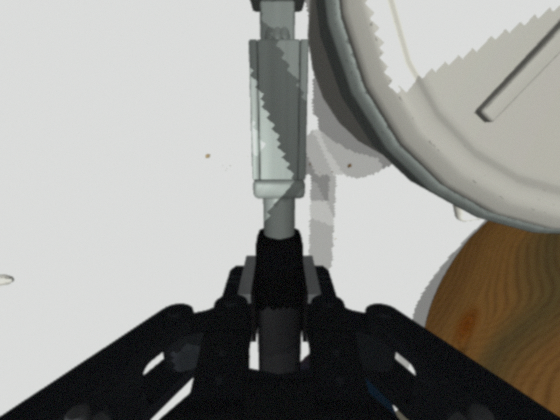

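Emit:
{"name": "servo_tool", "arguments": {
  "increments": [
    [-0.008, 0, 0, 0, 15],
    [-0.018, 0, 0, 0, 15],
    [-0.028, 0, 0, 0, 15],
    [-0.038, 0, 0, 0, 15],
    [-0.048, 0, 0, 0, 15],
    [-0.06, 0, 0, 0, 15],
    [-0.075, 0, 0, 0, 15],
    [-0.09, 0, 0, 0, 15],
    [-0.11, 0, 0, 0, 15],
    [-0.13, 0, 0, 0, 15],
    [-0.14, 0, 0, 0, 15],
    [-0.14, 0, 0, 0, 15]
  ]
}}

```text
t: 16.12
tool_pos: [0.6129, -0.2278, 0.1729]
tool_rot: [0.442, 0.897, -0.0, 0.0]
ft_force: [0.7, 0.2, -2.0]
gripper_width: 0.0187
```

```bash
python3 chk.py;python3 snap.py w16
```

```text
t 16.1167 heading 127.57485142835934 toPivot 127.56391916368914 L 214.20271214098918 z 0.1728844243077364
F tool [-0.26315172  0.68670925  2.03311484] T tool [0.00200331 0.00612043 0.04969895] 0.01866452673568877
16.1167 [ 0.61288785 -0.22779286  0.17288442] [ 4.41702734e-01  8.97161427e-01 -8.58660329e-05  2.46783070e-04] [ 0.70547172  0.20943421 -2.03293417] [ 0.00364742  0.00530147 -0.04969959] 0.01866452673568877
```

View pics/w16.png

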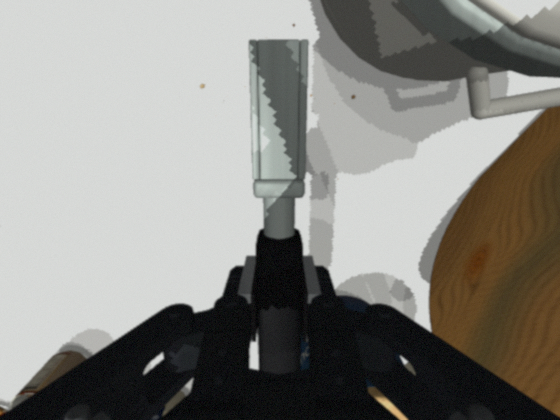

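Emit:
{"name": "servo_tool", "arguments": {
  "increments": [
    [0, -0.02, -0.04, 0, 15],
    [0, -0.06, -0.1, 0, 15],
    [0.02, -0.1, -0.13, 0, 15],
    [0.08, -0.13, -0.14, 0, 15],
    [0.14, -0.15, -0.14, 0, 15],
    [0.18, -0.15, -0.14, 0, 15],
    [0.2, -0.15, -0.14, 0, 15],
    [0.2, -0.15, -0.14, 0, 15],
    [0.2, -0.15, -0.14, 0, 15]
  ]
}}

```text
t: 16.92
tool_pos: [0.5164, -0.2002, 0.23]
tool_rot: [0.441, 0.897, -0.0, 0.001]
ft_force: [-0.1, -0.7, -2.2]
gripper_width: 0.0187
```

```bash
python3 snap.py w17
```

```text
16.9167 [ 0.51637367 -0.20017826  0.22998423] [ 4.41079501e-01  8.97467488e-01 -1.57064008e-04  9.78741084e-04] [-0.14048592 -0.71621568 -2.17768905] [-0.04186887 -0.0096668   0.03705363] 0.018703834162053665
```

View pics/w17.png

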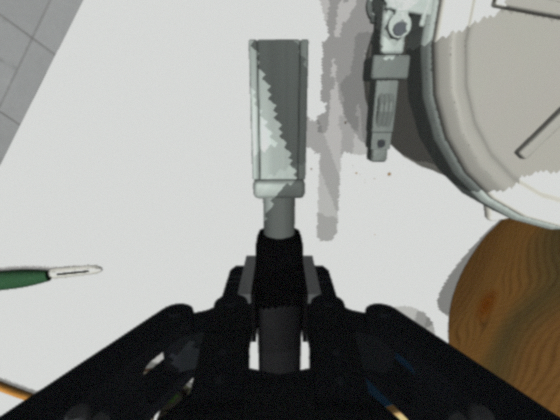

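```bash
python3 - <<'E'
from h import *
A=np.load("w17.npz");P=(A["p"],A["q"])
c=onz("wrist",389,79,.1755,P);t=onz("wrist",376,160,.1735,P);dt=onz("wrist",381,144,.1735,P)
print(c,t,np.linalg.norm(t-c));print("lever heading",np.degrees(np.arctan2(*(t-c)[[1,0]])),"swing rad from -123.15",np.radians(np.degrees(np.arctan2(*(t-c)[[1,0]]))+123.15))
pv=np.array([.4823,-.058]);print(np.degrees(np.arctan2(*(t[:2]-pv)[::-1])),np.degrees(np.arctan2(*(dt[:2]-pv)[::-1])))
im=cv2.imread("pics/w17.png");cv2.imwrite("pics/w17z.png",cv2.resize(im[0:180,340:450],None,fx=3.3,fy=3.3,interpolation=cv2.INTER_CUBIC))
E
```

```text
[ 0.50594258 -0.09046061  0.1755    ] [ 0.53046972 -0.12592622  0.1735    ] 0.04316700487391411
lever heading -55.33321668759236 swing rad from -123.15 1.1836261569130595
-54.65772853570141 -53.40629206229492
```

View pics/w17z.png

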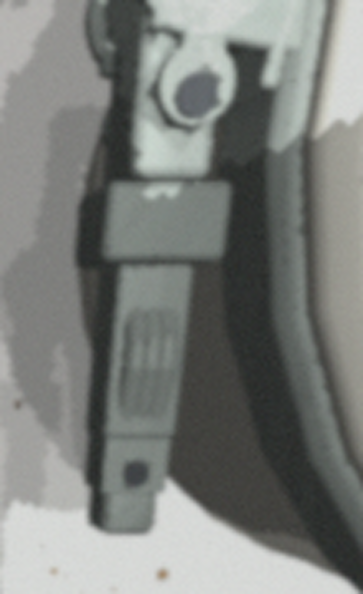

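```bash
python3 - <<'E'
from h import *
A=np.load("w17.npz");P=(A["p"],A["q"])
Z=lambda x,y,z:onz("wrist",340+x/3.3,y/3.3,z,P)
hd=lambda a,b:np.degrees(np.arctan2(*(b-a)[[1,0]]))
cl,cr=Z(104,258,.176),Z(228,260,.176);bl,br=Z(109,181,.176),Z(231,183,.176)
print("collar edge",hd(cl,cr)-90,hd(bl,br)-90,"sides",hd(bl,cl),hd(br,cr))
for zt in (.172,.174): print("tongue",hd(Z(118,265,.172),Z(105,435,zt)),hd(Z(192,265,.172),Z(170,440,zt)),"tip-col",hd((cl+cr)/2,Z(127,531,zt)))
E
```

```text
collar edge -53.20545022649652 -53.20109205989007 sides -51.24112978575745 -47.56155993752434
tongue -51.71106368454285 -53.511079584037 tip-col -53.37828686166197
tongue -52.92715156294188 -54.95098300770287 tip-col -54.21125010062194
```

Emit:
{"name": "servo_tool", "arguments": {
  "increments": [
    [-0.05, -0.04, 0, 0.01, 15],
    [-0.1, -0.08, 0, 0.025, 15],
    [-0.135, -0.104, 0, 0.043, 15],
    [-0.135, -0.104, 0, 0.062, 15],
    [-0.135, -0.104, 0, 0.081, 15],
    [-0.135, -0.104, 0, 0.1, 15],
    [-0.135, -0.104, 0, 0.119, 15],
    [-0.135, -0.104, 0, 0.138, 15],
    [-0.135, -0.104, 0, 0.157, 15],
    [-0.135, -0.104, 0, 0.176, 15],
    [-0.135, -0.104, 0, 0.192, 15],
    [-0.135, -0.104, 0, 0.199, 15]
  ]
}}

```text
t: 17.97
tool_pos: [0.5166, -0.269, 0.2287]
tool_rot: [0.884, 0.467, -0.0, -0.0]
ft_force: [0.9, 0.3, -2.7]
gripper_width: 0.0186
```

```bash
python3 chk.py; python3 snap.py w18
```

```text
t 17.9667 heading 55.669672950421 toPivot 99.22559180878874 L 213.7279824157269 z 0.2286899916548852
F tool [0.76743779 0.54596292 2.74623299] T tool [-0.02111535  0.03454664 -0.01642875] 0.018596168115621255
17.9667 [ 0.51656532 -0.26896336  0.22868999] [ 8.84297240e-01  4.66924380e-01 -1.20971786e-04 -9.95447628e-07] [ 0.88307269  0.32554161 -2.74645903] [ 0.01662386 -0.03691826  0.01642928] 0.018596168115621255
```

View pics/w18.png

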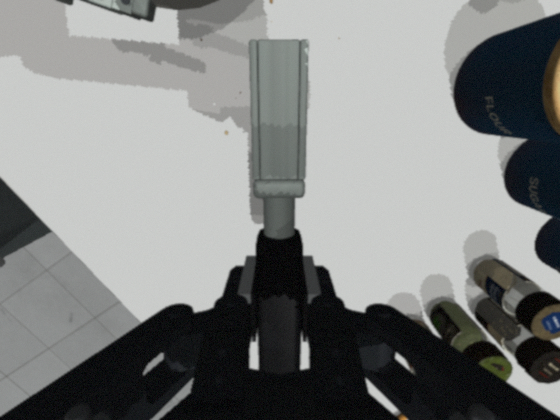

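Emit:
{"name": "servo_tool", "arguments": {
  "increments": [
    [0, 0, 0.04, 0, 15],
    [0, 0, 0.11, 0, 15],
    [0, 0, 0.19, 0, 15],
    [0, 0, 0.27, 0, 15],
    [0, 0, 0.35, 0, 15],
    [0, 0, 0.42, 0, 15],
    [0, 0, 0.47, 0, 15],
    [0, 0, 0.495, 0, 15],
    [0, 0, 0.508, 0, 15],
    [0, 0, 0.515, 0, 15],
    [0, 0, 0.515, 0, 15]
  ]
}}

```text
t: 18.93
tool_pos: [0.5167, -0.2688, 0.0235]
tool_rot: [0.883, 0.469, 0.0, 0.001]
ft_force: [-0.7, 0.3, -2.6]
gripper_width: 0.0186
```

```bash
python3 chk.py
```

```text
t 18.9333 heading 55.994063009307006 toPivot 99.27920098768341 L 213.55213300931922 z 0.023527044662311557
F tool [-0.1892198  -0.77062884  2.62538028] T tool [0.0023845  0.10581813 0.00010732] 0.018587691023339015
```

Emit:
{"name": "servo_tool", "arguments": {
  "increments": [
    [0, 0, 0.003, 0, 15],
    [0, 0, 0.006, 0, 15],
    [0, 0, 0.009, 0, 15],
    [0, 0, 0.011, 0, 15],
    [0, 0, 0.011, 0, 15]
  ]
}}

```text
t: 19.35
tool_pos: [0.5161, -0.2682, 0.0188]
tool_rot: [0.883, 0.469, 0.0, 0.0]
ft_force: [0.2, -0.3, -2.3]
gripper_width: 0.0192
```

Emit:
{"name": "servo_tool", "arguments": {
  "increments": [
    [0, 0, 0.001, 0, 15],
    [0, 0, 0.002, 0, 15],
    [0, 0, 0.002, 0, 15]
  ]
}}

```text
t: 19.6
tool_pos: [0.5161, -0.2682, 0.0185]
tool_rot: [0.883, 0.469, 0.0, 0.0]
ft_force: [-2.2, 1.0, 4.8]
gripper_width: 0.019
```

Contact with the worktop (force went from -2.3 to +4.8 N). Releasing gently.

Emit:
{"name": "servo_tool", "arguments": {
  "increments": [
    [0, 0, 0, 0, 22],
    [0, 0, 0, 0, 28],
    [0, 0, 0, 0, 36],
    [0, 0, 0, 0, 45],
    [0, 0, 0, 0, 50],
    [0, 0, -0.02, 0, 50],
    [0, 0, -0.06, 0, 50],
    [0, 0, -0.13, 0, 50],
    [0, 0, -0.21, 0, 50],
    [0, 0, -0.3, 0, 50],
    [0, 0, -0.4, 0, 50],
    [0, 0, -0.45, 0, 50]
  ],
  "newtons": 20
}}

```text
t: 20.6
tool_pos: [0.5177, -0.2693, 0.2039]
tool_rot: [0.883, 0.469, 0.002, 0.003]
ft_force: [-0.0, -0.3, 0.8]
gripper_width: 0.0497
```

Emit:
{"name": "servo_tool", "arguments": {
  "increments": [
    [-0.06, 0.04, -0.05, 0, 60],
    [-0.14, 0.1, -0.08, 0, 60],
    [-0.24, 0.16, -0.08, 0, 60],
    [-0.33, 0.22, -0.08, 0, 60],
    [-0.41, 0.27, -0.08, 0, 60],
    [-0.48, 0.31, -0.08, 0, 60],
    [-0.5, 0.33, -0.08, 0, 60],
    [-0.5, 0.33, -0.08, 0, 60]
  ]
}}

```text
t: 21.27
tool_pos: [0.5122, -0.5111, 0.2295]
tool_rot: [0.884, 0.468, -0.0, 0.0]
ft_force: [0.1, -0.8, 0.1]
gripper_width: 0.0602
```

```bash
python3 - <<'E'
from h import *
im=robot.snapshot("top")[:,:,::-1];cv2.imwrite("pics/t3.png",im)
cv2.imwrite("pics/t3z.png",cv2.resize(im[120:260,210:390],None,fx=4.2,fy=4.2,interpolation=cv2.INTER_CUBIC))
E
```

```text
(no output)
```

View pics/t3.png

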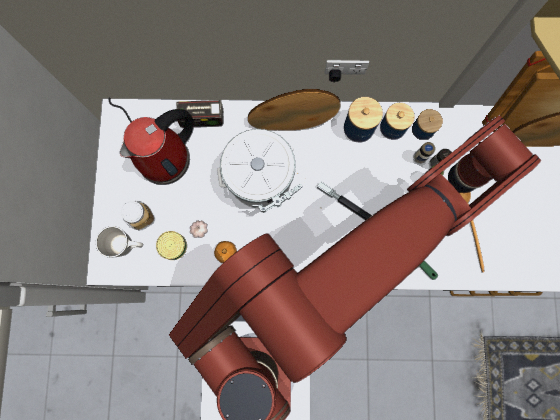

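View pics/t3z.png

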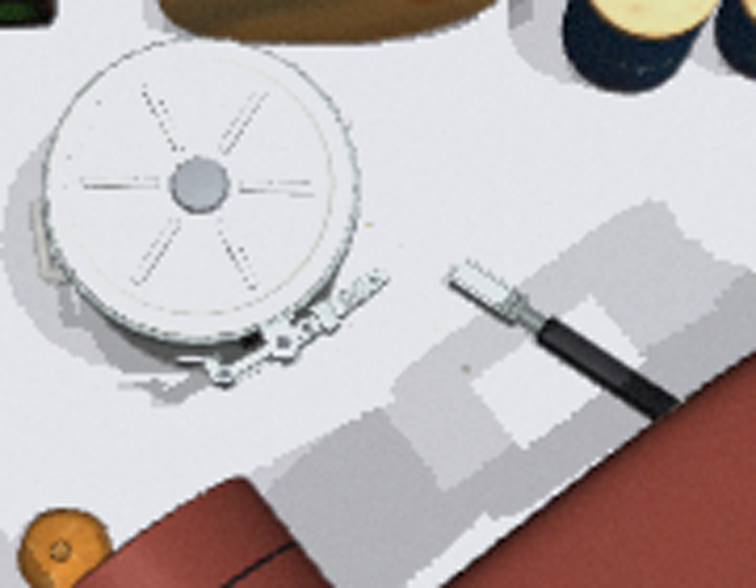

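```bash
python3 - <<'E'
from h import *
f=lambda x,y,z:onz("top",210+x/4.2,120+y/4.2,z)
# lid outline centre via circle: use knob for centre
c=f(200,185,.193);p=f(285,343,.180);t=f(381,275,.172)
hd=lambda a,b:np.degrees(np.arctan2(*(b-a)[[1,0]]))
print(c,p,t,np.linalg.norm((c-p)[:2]),np.linalg.norm((t-p)[:2]),hd(p,c),hd(p,t),"lever",np.radians(hd(p,t)-hd(p,c))+2.671)
g=lambda x,y,z:onz("top",210+x/4.4,120+y/4.4,z)
c=g(210,193,.193);p=g(295,357,.180);t=g(408,436,.172)
print("initially",np.radians(hd(p,t)-hd(p,c))+2.671)
s=robot.get_state();print(s["t"],s["ft_force"],s["joint_vel"])
cv2.imwrite("pics/s3.png",robot.snapshot("scene")[:,:,::-1]); cv2.imwrite("pics/w19.png",robot.snapshot("wrist")[:,:,::-1])
E
```

```text
[ 0.58313647 -0.00402584  0.193     ] [ 0.47990331 -0.06154394  0.18      ] [ 0.52849613 -0.12470374  0.172     ] 0.11817536474882477 0.07968954252080014 29.125107403481056 -52.42664219678346 lever 1.2476534587134145
initially 0.015101699173683869
21.3167 [ 0.55804821  0.98252615 -0.78544146] [ 0.03962132 -0.03147636  0.04156131  0.00908311  0.00458527  0.00400617]
```

View pics/w19.png

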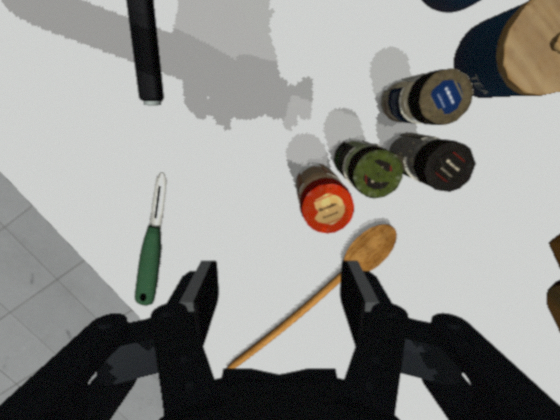

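Measured in the keg's frame, the lever reads about 1.25 rad, which is its stop. The bar lies flat and free, and nothing else has moved. I'll let the arm settle, then hand in.

Emit:
{"name": "servo_tool", "arguments": {
  "increments": [
    [0, 0, 0, 0, 60],
    [0, 0, 0, 0, 60],
    [0, 0, 0, 0, 60],
    [0, 0, 0, 0, 60]
  ]
}}

```text
t: 21.75
tool_pos: [0.5139, -0.5069, 0.2301]
tool_rot: [0.883, 0.47, 0.0, 0.0]
ft_force: [-0.6, 0.7, -0.9]
gripper_width: 0.0601
```

```bash
python3 -c "
from station import robot
print(robot.finish_job())"
```

```text
the job is handed in; nothing more can be done
None
```

The lid band is closed, the bar is lying flat on the worktop, and I handed the job in at 21.8 s.

- **Fitting the socket:** I put the tongue's end about 2.5 mm above level, from two wrist-camera views. The socket slid on with about 8 N of drag. At the collar it stopped, and the push rose to about 14 N without further movement, so I took it as fully home.
- **Swinging the lever:** The resistance peaked at about 1 N m, turned to a slight pull past the dead point, then built up again at the stop. To confirm the stop I pressed twice more, up to about 5 N sideways, then backed off.
- **Laying down the bar:** It pulled off cleanly. I set it down on first contact with the worktop, about where it first lay and roughly 75 mm clear of the keg, then released it.

**Last checks:** The final top view puts the lever at 1.25 rad in the keg's frame, against 0.015 rad by the same method at the start. The lever's swing measured from the headings in the wrist pictures came out slightly less, between 1.18 and 1.22 rad. I put that down to measuring error of about 1 to 2 degrees. In the last pictures the other things looked undisturbed and the gripper was touching nothing; the arm hid part of the bar and the peeler in the top view.

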